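# Knock a jammed bolt out of a canister on the knock-out bar

## Robot

A 6-joint arm with a two-finger parallel gripper is mounted at the origin on a cart in front of the work surface, level with it; the furniture and walls round the work are solid. World frame = base frame: x ahead of the robot, y to its left, z up, the work surface at z = 0. Lengths are in m, angles in degrees, forces in N, time in s.
With the tool pointing down it reaches from about 0.425 to 0.95 m from the base axis. Payload 3.5 kg.
Tool frame: the origin (TCP) lies between the finger pads; the fingertips stand 8 mm ahead of it and the grasp point (between the pads) lies 11 mm behind it (tip_extent is the distance from the TCP to the fingertips, in m); y points along the fingers, z is the direction in which the jaws open and shut, and the axes are right-handed (so a half turn about y gives the same grasp; the last joint's range is limited). The gripper opens to 85 mm and grips with 20 to 120 N. Pads are 22 mm wide; open, the fingers measure 114 mm over their backs; the gripper's body (76 mm by 85 mm) begins 54 mm behind the grasp point. The pads swing forward as they close: fully open they stand 13 mm farther back than shut.
Start: joints at [55.921, 16.404, 90.338, -0, 73.258, -8.594], TCP at [0.29, 0.609, 0.239] pointing down, gripper open.
Joint ranges: [-158.93, 158.93], [-51.34, 127.21], [12.03, 142.37], [-87.48, 267.48], [13.55, 161.25], [-162.69, 162.69]. Speed limits (degrees/s): [159.86, 159.86, 180, 180, 180, 180].

## Interface

Orientations are given as [roll, pitch, yaw] about the fixed x, y, z axes, in that order (R = Rz(yaw) Ry(pitch) Rx(roll)).
In Python, from plant import get_obs, camera, camera_info, finish_job, tip_extent gives the robot as it stands.
- The arm moves only by the shell command python3 -m pendant 'ROWS' [OPENING]. ROWS is JSON, a list of rows, each an object of numbers: "x", "y", "z": the shift along the tool's x, y, z in mm; "spin": the turn about the tool's y in degrees. In form: [{"x": .., "y": .., "z": .., "spin": ..}, ...]. A call has exactly 10 rows; each row is the pose to reach, as a shift and turn from the pose commanded when the call began, along the tool's axes at that moment; what a row does not reach only later rows make up. A row lasts 1/8 s, in which the tool goes at most 62.5 mm and 10.7 degrees, less where a joint would pass 70% of its speed; a pose out of reach is approached as far as the arm can. A call with a gripper value outside its range is refused whole. OPENING is the finger opening in mm, from 0 to 85.4, set as the call begins (- or left out, the last holds). The fingers move at their own pace and stop on an object; the grip force is fixed at half the most. Time passes only in rows, so rows that repeat a pose let the fingers close, or fill a call up. It gives the time, the measured TCP pose, the force and the opening at its end, in the units of the state.
- get_obs(): the state, without advancing time (a new reading comes with each control period).
- camera(name): name is "scene" or "top" or "wrist"; returns (picture, depth): 420x560x3 uint8, blue, green, red; 420x560 float32, m along the optical axis (not along the pixel's ray), 0 where there is no reading.
- camera_info(name): a dict with "K" (3x3 intrinsics, pixels), "world_from_camera" (4x4, takes a point from camera to world coordinates). Camera axes: x right, y down, z forward; pixel columns grow to the right and rows downward; lengths in m; the calibration is good to about 2 mm. A picture is of the moment at which its call begins: read the wrist's pose just before it. camera_info takes no time and is no camera call; for the wrist camera it gives the pose at the moment of the call.
- finish_job(): hands the job in, once; it reports no verdict.
The state is a dict: "time": time; "joint_pos": joint angles; "qvel": joint speeds; "effort": joint torques, N m; "eef_pos": TCP position; "eef_rot": TCP orientation; "ft_force": force on the tool from outside, world axes, zero at the start; "wrist_torque": the same for the moment, N m; "grip_width": finger opening in m.
Only numpy, scipy, OpenCV 4.12 (cv2) and the standard library are available. Lean on these libraries where they do the work, as an engineer would, in place of code of your own. Each camera call takes 0.05 s, during which the arm holds its last target. There are 200 camera calls.

## Task

A hex bolt has jammed in the neck of the blue square canister that lies on the rubber mat. Pick the canister up, tip it mouth-down over the grey tray and rap its steel rim on the tray's steel cross bar, again and again if need be, until the bolt drops out and lies in the tray, without touching the bolt with the gripper; then lay the empty canister flat on the mat again. Leave the paste tin and the wooden knob where they are.

Things in the scene. Friction and masses are not known exactly. Their poses are not given: they have to be found in the camera images.
- canister_centre (a point): Centre (half-way up) of the loose blue plastic canister, 0.25 kg, 130 mm long along x. x points from mouth to closed end, z up; the mouth starts facing roughly to the robot. Square closed body from x = -20 to +65 mm, 50 mm wide (y) and high, flat sides to grip. Narrower neck from x = -65 to -20 mm, 42 mm wide, from z = -25 (level with the body) to +21 mm. Walls 5 mm.
- canister_lip (a point): Middle of the lower outer edge of the canister's bright steel mouth rim: 65 mm from canister_centre towards the mouth and 25 mm below it. The lowest point when the canister is tipped mouth-down: the edge that strikes the bar.
- canister: The same canister: origin in the middle of its underside, 25 mm below canister_centre; same axes. Its neck has a spring tongue that clamps the bolt: gravity alone does not free it, but each firm rap of the rim (brisk, 0.15 to 0.3 m/s, tipped some 45 degrees mouth-down) shifts it outwards a little; after some 3 mm it comes free and slides out by itself. One to eight are usual; the canister may turn a little in the grip.
- bolt_mid (a point): Middle of the loose steel hex bolt, 71 mm long, head 27 mm across corners, shank 16 mm, 0.13 kg. It starts in the canister's neck, head towards the mouth and about 4 mm inside it; this point is then 25 mm from canister_centre towards the mouth. Its y axis runs from shank tip to head.
- bolt: The same bolt: origin 11 mm below bolt_mid; same axes.
- tray: Grey sheet-metal knock-out tray, fixed to the bench, 220 mm (x) by 180 mm (y), walls 42 mm high and 4 mm thick; origin at the centre of its underside, on the bench.
- knock_bar: Fixed round steel bar, 14 mm diameter, 180 mm long, across the tray along the tray's y axis, with a bracket 72 mm high at each end. Origin at the bar's middle on its centre line: 60 mm towards the tray's +x (far) side from the tray's centre, 60 mm above the bench. On its near side the tray is open for 160 mm.
- mat: Black rubber mat, fixed flat on the bench, 240 mm (x) by 130 mm (y), 4 mm thick; origin at the centre of its underside. The canister starts on it and must end on it.
- paste_tin: Bystander: white tin with green lid, 63 mm diameter, 31 mm high; origin at the centre of its underside.
- lap_knob: Bystander: turned wooden knob, 58 mm diameter, 50 mm high; origin at the centre of its underside.

How it is judged (in metres and radians):
On the way, in this order (a step that is already met when the one before it is completed fails the run):
1. the canister, tipped at least 20 degrees mouth-down with the bolt still in it, raps the bar (contact force between canister and knock_bar above 2 N and angle between canister_centre's own x axis and vertical below 1.22 rad and distance between bolt_mid and canister_centre below 0.06 m).
2. the bolt lies in the tray (x of bolt_mid in the frame of tray between -0.11 and 0.11 m and y of bolt_mid in the frame of tray between -0.09 and 0.09 m and height (world z) of bolt_mid below 0.045 m and linear speed of bolt below 0.05 m/s), for 0.2 s.
At the end, for the whole second after the job is handed in: The bolt lies still inside the tray (its middle over the tray and lower than 45 mm); the canister lies flat (within 7 degrees of level) and still on the mat, its centre over the mat and lower than 40 mm (x of bolt_mid in the frame of tray between -0.11 and 0.11 m and y of bolt_mid in the frame of tray between -0.09 and 0.09 m and height (world z) of bolt_mid below 0.045 m and linear speed of each of bolt, canister below 0.02 m/s and x of canister_centre in the frame of mat between -0.12 and 0.12 m and y of canister_centre in the frame of mat between -0.065 and 0.065 m and height (world z) of canister_centre below 0.04 m and angle between canister_centre's own x axis and vertical between 1.45 and 1.69 rad); the robot touches nothing.
It fails at once if the gripper touches the bolt (contact force between the fingers and bolt above 0.5 N).
It fails at once if a bystander is moved by more than 30 mm (distance of any of paste_tin, lap_knob from where it was at the start of the episode above 0.03 m).
It also fails if it takes over 54 s, if anything falls off the work surface, if the arm or the gripper's body presses on something with over 40 N, if the wrist force passes 120 N, or if a joint passes its speed limit or range.

## Working session

There is one attempt and no reset: what is moved stays moved. The work goes in short steps, Python scripts to look and compute and a shell command to move; the robot and the scene stay as the last step left them, time stands still between calls to the robot, and variables do not carry over. Pictures are saved under pics/ and viewed, about 8 in all and at most 12, crops included, and the job is handed in when it is done.

```bash
ls; mkdir -p pics; python3 - <<'E'
from plant import *
import cv2,numpy as np
o=get_obs();print(o)
for n in("scene","top"):
    p,d=camera(n);cv2.imwrite(f"pics/{n}0.png",p);np.save(f"pics/{n}0.npy",d);i=camera_info(n);print(n,i)
E
```

```text
pics
{'time': 0.0, 'joint_pos': array([ 5.59206182e+01,  1.64552580e+01,  9.04243424e+01, -4.07604463e-04,
        7.32579810e+01, -8.59482941e+00]), 'qvel': array([ 0.01469153,  0.00119577, -0.03383053, -0.06059218,  0.03531554,
       -0.05073332]), 'effort': array([ 3.68556484e-04, -4.05988812e+01, -2.92620510e+01, -2.88636886e-05,
        5.82474255e-03,  2.80712136e-06]), 'eef_pos': array([0.29004334, 0.60879047, 0.2379115 ]), 'eef_rot': array([-9.01360946e+01,  2.01753212e-02, -2.54844585e+01]), 'ft_force': array([ 0.86550586, -0.0149467 ,  0.29332653]), 'wrist_torque': array([ 0.03483019, -0.03148861, -0.00431941]), 'grip_width': 0.08556158994424685}
scene {'K': array([[432.00768087,   0.        , 278.67580994],
       [  0.        , 432.00768087, 214.58340458],
       [  0.        ,   0.        ,   1.        ]]), 'world_from_camera': array([[-0.66466188, -0.40696938,  0.62657842,  0.03682174],
       [-0.74708347,  0.37271177, -0.55041096,  0.25792842],
       [-0.00953274, -0.83394356, -0.5517674 ,  0.55575766],
       [ 0.        ,  0.        ,  0.        ,  1.        ]])}
top {'K': array([[422.90845488,   0.        , 281.38362547],
       [  0.        , 422.90845488, 214.78890106],
       [  0.        ,   0.        ,   1.        ]]), 'world_from_camera': array([[ 0.0211849 , -0.99303815,  0.11587248,  0.47223525],
       [-0.99957198, -0.018699  ,  0.02249899, -0.22790629],
       [-0.02017565, -0.11629952, -0.99300925,  0.89868036],
       [ 0.        ,  0.        ,  0.        ,  1.        ]])}
```

View pics/top0.png

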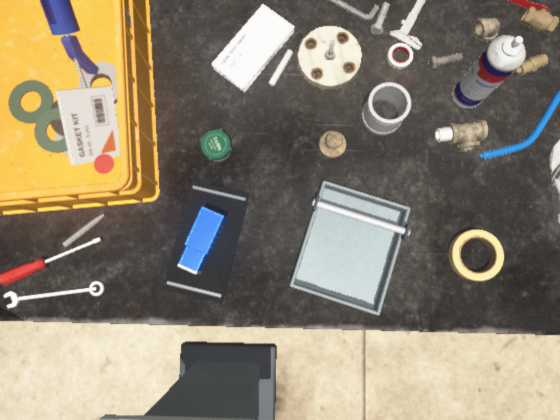

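View pics/scene0.png

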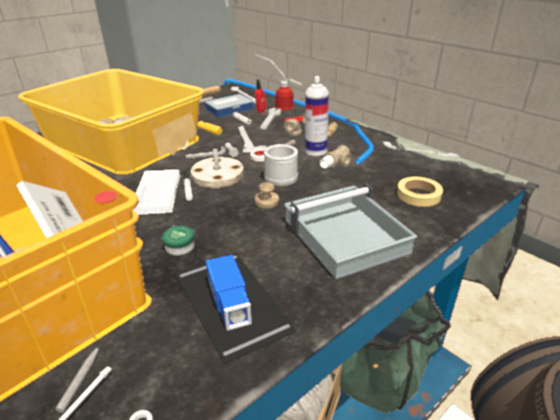

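The top view shows the canister at about (203,240) with its mouth towards the robot at (188,268), and the tray around (350,248). The bar runs from (316,203) to (407,231). The tin is at (215,145) and the knob at (333,144). The scene view agrees.

The pendant only gives translation and yaw, so I can't tilt the tool. I'll get the tip by pressing the canister's closed end on the bar so that it turns in the grip.

```bash
cat > h.py <<'E'
from plant import *
import cv2,numpy as np
def cloud(n,p=None,d=None):
    i=camera_info(n); 
    if p is None: p,d=camera(n)
    v,u=np.mgrid[:420,:560]; K=i["K"]
    c=np.stack([(u-K[0,2])/K[0,0]*d,(v-K[1,2])/K[1,1]*d,d,np.ones_like(d)],-1)
    return p,(c@i["world_from_camera"].T)[...,:3]
def rect(P):
    r=cv2.minAreaRect(P[:,:2].astype(np.float32)); b=cv2.boxPoints(r); e=[b[1]-b[0],b[2]-b[1]]
    e=max(e,key=np.linalg.norm); return np.round(r[0],4),np.round(r[1],4),round(float(np.degrees(np.arctan2(e[1],e[0]))%180),1)
E
python3 - <<'E'
from h import *
for n in("top","scene"):
    p,X=cloud(n,cv2.imread(f"pics/{n}0.png"),np.load(f"pics/{n}0.npy"))
    hsv=cv2.cvtColor(p,cv2.COLOR_BGR2HSV)
    blue=cv2.inRange(hsv,(100,120,60),(125,255,255))>0
    v,u=np.mgrid[:420,:560]; 
    if n=="top":
        box=(u>165)&(u<250)&(v>185)&(v<300); bt=(u>285)&(u<420)&(v>175)&(v<320)
        base=(u>165)&(u<250)&(v>300)&(v<310)
    else:
        box=(u>190)&(u<265)&(v>250)&(v<335); bt=(u>280)&(u<420)&(v>180)&(v<280)
    z=X[...,2]
    m=box&blue;print(n,"blue z pct",np.percentile(z[m],[5,50,95]).round(4))
    m2=box&blue&(z>.048);print(" body+neck top",rect(X[m2]))
    m3=box&(z>.04)&(z<.07);print(" all top",rect(X[m3]))
    m4=bt&(z>.052)&(z<.08);print(" bar",rect(X[m4]),np.percentile(z[m4],[50,98]).round(4))
    m5=bt&(z>.036)&(z<.05);print(" walls",rect(X[m5]),m5.sum())
    m6=bt&(z<.02);print(" floor z",np.median(z[m6]).round(4))
    # mat
    m7=box&(z<.02);print(" mat z",np.median(z[m7]).round(4))
    if n=="top":
        w=(u>150)&(u<260)&(v>175)&(v<305)&(z<.02)
        g=cv2.cvtColor(p,cv2.COLOR_BGR2GRAY)
        for c in((192,188),(244,201),(168,287),(220,296)): print(" matcorner",X[c[1],c[0]].round(4))
        for c in((215,145),(333,144)): print(" bystander",X[c[1],c[0]].round(4))
E
```

```text
top blue z pct [0.008  0.0511 0.0546]
 body+neck top (array([ 0.4906, -0.121 ]), array([0.2121, 0.1231]), 68.2)
 all top (array([ 0.5174, -0.0453]), array([0.0508, 0.1299]), 158.6)
 bar (array([ 0.5688, -0.366 ]), array([0.1996, 0.0293]), 73.2) [0.0644 0.0716]
 walls (array([ 0.5122, -0.3478]), array([0.1896, 0.2269]), 163.2) 1503
 floor z 0.0004
 mat z 0.0014
 matcorner [ 0.6316 -0.0131  0.0015]
 matcorner [ 0.6052 -0.1267  0.0018]
 matcorner [0.4196 0.0268 0.0055]
 matcorner [ 0.4034 -0.083   0.0042]
 bystander [ 0.7201 -0.0642  0.0282]
 bystander [ 0.7206 -0.312   0.0471]
scene blue z pct [0.0048 0.0532 0.0553]
 body+neck top (array([0.2979, 0.08  ]), array([0.059 , 0.6292]), 151.1)
 all top (array([ 0.5149, -0.0421]), array([0.0507, 0.1322]), 157.7)
 bar (array([ 0.5666, -0.3608]), array([0.1966, 0.0309]), 73.4) [0.0646 0.0728]
 walls (array([ 0.5084, -0.3463]), array([0.1919, 0.2281]), 163.9) 1288
 floor z 0.0018
 mat z 0.0037
```

Depth gives these positions:

| Item | Position | Yaw |
|---|---|---|
| Canister centre | (0.516, -0.044) | -22° |
| Bar centre | (0.568, -0.3635, 0.06) | tray -16.5° |
| Mat centre | (0.515, -0.049) | about -11° |

I'll grasp the body high and slightly towards the mouth. At the bar I'll roll the canister mouth-down by pressing its rim against it.

```bash
python3 -m pendant '[{"x":480,"y":60,"z":-492,"spin":-3.5},{"x":480,"y":60,"z":-492,"spin":-3.5},{"x":480,"y":60,"z":-492,"spin":-3.5},{"x":480,"y":60,"z":-492,"spin":-3.5},{"x":480,"y":60,"z":-492,"spin":-3.5},{"x":480,"y":60,"z":-492,"spin":-3.5},{"x":480,"y":60,"z":-492,"spin":-3.5},{"x":480,"y":60,"z":-492,"spin":-3.5},{"x":480,"y":60,"z":-492,"spin":-3.5},{"x":480,"y":60,"z":-492,"spin":-3.5}]' 85
```

```text
time: 1.35
eef_pos: [0.4912, 0.018, 0.1846]
eef_rot: [-90.0, 0.0, -22.0]
ft_force: [0.5, 0.0, 0.7]
grip_width: 0.0852
```

```bash
python3 -m pendant '[{"x":20,"y":35,"z":-24},{"x":41,"y":70,"z":-48},{"x":41,"y":70,"z":-48},{"x":41,"y":70,"z":-48},{"x":41,"y":70,"z":-48},{"x":41,"y":70,"z":-48},{"x":41,"y":70,"z":-48},{"x":41,"y":70,"z":-48},{"x":41,"y":70,"z":-48},{"x":41,"y":70,"z":-48}]'; python3 - <<'E'
from h import *
p,X=cloud("wrist");cv2.imwrite("pics/w1.png",p);z=X[...,2]
b=cv2.inRange(cv2.cvtColor(p,cv2.COLOR_BGR2HSV),(100,120,60),(125,255,255))>0
for lo,hi in((.046,.06),(.052,.06)):
    m=b&(z>lo)&(z<hi);print(m.sum(),rect(X[m]) if m.sum()>20 else 0)
print(get_obs()["eef_pos"],camera_info("wrist")["world_from_camera"].round(3))
E
```

```text
6820 (array([ 0.5181, -0.0446]), array([0.0504, 0.1235]), 157.8)
4847 (array([ 0.5184, -0.0449]), array([0.0501, 0.1228]), 157.8)
[0.49310969 0.0116917  0.18433918] [[ 0.379  0.885  0.269  0.424]
 [ 0.925 -0.361 -0.116  0.041]
 [-0.006  0.293 -0.956  0.32 ]
 [ 0.     0.     0.     1.   ]]invalid input
```

View pics/w1.png

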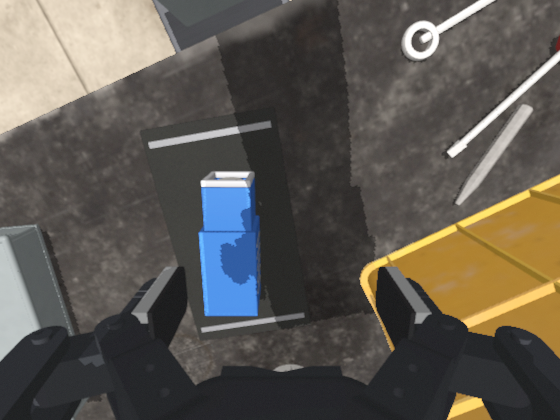

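The move was refused because every row needs all the keys. The wrist picture shows the canister at (230,240), mouth up at (228,180), with its centre confirmed at about (0.5155, -0.0435).

```bash
python3 -m pendant '[{"x":18,"y":30,"z":-21,"spin":0},{"x":36.5,"y":70,"z":-42.7,"spin":0},{"x":36.5,"y":90,"z":-42.7,"spin":0},{"x":36.5,"y":115,"z":-42.7,"spin":0},{"x":36.5,"y":140,"z":-42.7,"spin":0},{"x":36.5,"y":151,"z":-42.7,"spin":0},{"x":36.5,"y":151,"z":-42.7,"spin":0},{"x":36.5,"y":151,"z":-42.7,"spin":0},{"x":36.5,"y":151,"z":-42.7,"spin":0},{"x":36.5,"y":151,"z":-42.7,"spin":0}]' 85; python3 - <<'E'
from plant import *
print(get_obs()["eef_pos"])
E
```

```text
time: 2.65
eef_pos: [0.5095, -0.0334, 0.0347]
eef_rot: [-90.0, -0.1, -22.0]
ft_force: [-0.6, -0.1, -0.1]
grip_width: 0.085
[ 0.50951205 -0.03343161  0.03473206]
```

```bash
python3 -m pendant '[{"x":4.4,"y":1,"z":-7.1,"spin":0},{"x":4.4,"y":1,"z":-7.1,"spin":0},{"x":4.4,"y":1,"z":-7.1,"spin":0},{"x":4.4,"y":1,"z":-7.1,"spin":0},{"x":4.4,"y":1,"z":-7.1,"spin":0},{"x":4.4,"y":1,"z":-7.1,"spin":0},{"x":4.4,"y":1,"z":-7.1,"spin":0},{"x":4.4,"y":1,"z":-7.1,"spin":0},{"x":4.4,"y":1,"z":-7.1,"spin":0},{"x":4.4,"y":1,"z":-7.1,"spin":0}]' 0
```

```text
time: 3.9
eef_pos: [0.5111, -0.042, 0.0335]
eef_rot: [-90.0, -0.1, -22.0]
ft_force: [2.0, -3.2, 6.0]
grip_width: 0.0488
```

```bash
python3 -m pendant '[{"x":0,"y":-40,"z":0,"spin":0},{"x":0,"y":-90,"z":0,"spin":0},{"x":40,"y":-115,"z":-40,"spin":-2},{"x":80,"y":-115,"z":-85,"spin":-4},{"x":120,"y":-115,"z":-128,"spin":-5.5},{"x":160,"y":-115,"z":-170,"spin":-5.5},{"x":200,"y":-115,"z":-213,"spin":-5.5},{"x":235,"y":-115,"z":-250,"spin":-5.5},{"x":252.8,"y":-115,"z":-269,"spin":-5.5},{"x":252.8,"y":-115,"z":-269,"spin":-5.5}]'; python3 -m pendant '[{"x":0,"y":0,"z":0,"spin":0},{"x":0,"y":0,"z":0,"spin":0},{"x":0,"y":0,"z":0,"spin":0},{"x":0,"y":0,"z":0,"spin":0},{"x":0,"y":0,"z":0,"spin":0},{"x":0,"y":0,"z":0,"spin":0},{"x":0,"y":0,"z":0,"spin":0},{"x":0,"y":0,"z":0,"spin":0},{"x":0,"y":0,"z":0,"spin":0},{"x":0,"y":0,"z":0,"spin":0}]'
python3 - <<'E'
from h import *
p,X=cloud("scene");cv2.imwrite("pics/s2.png",cv2.resize(p[130:330,180:480],None,fx=2.6,fy=2.6))
z=X[...,2];u=np.array([.959,-.284]);w=np.array([.284,.959]);b=np.array([.568,-.3635])
bl=cv2.inRange(cv2.cvtColor(p,cv2.COLOR_BGR2HSV),(100,120,60),(125,255,255))>0
r=np.stack([(X[...,:2]-b)@u,(X[...,:2]-b)@w,z],-1)
m=bl&(np.abs(r[...,0])<.2)&(np.abs(r[...,1])<.1)&(z>.06);q=r[m];print(np.percentile(q,[2,50,98],axis=0).round(4))
m=(np.abs(r[...,1])<.06)&(np.abs(r[...,0])<.03)&(z>.045)&(z<.08);print("bar",np.percentile(r[m],[2,50,98],axis=0).round(4))
E
```

```text
time: 5.15
eef_pos: [0.6423, -0.3854, 0.143]
eef_rot: [-89.8, 0.4, -16.6]
ft_force: [0.1, -0.7, -4.3]
grip_width: 0.0491
time: 6.4
eef_pos: [0.6441, -0.3857, 0.148]
eef_rot: [-90.0, 0.0, -16.5]
ft_force: [-0.6, 0.3, -3.5]
grip_width: 0.0489Traceback (most recent call last):
  File "<stdin>", line 6, in <module>
    return _quantile_unchecked(
        a, q, axis, out, overwrite_input, method, keepdims, weights)
    return _ureduce(a,
                    func=_quantile_ureduce_func,
    ...<5 lines>...
                    overwrite_input=overwrite_input,
                    method=method)
    r = func(a, **kwargs)
    result = _quantile(arr,
                       quantiles=q,
    ...<2 lines>...
                       out=out,
                       weights=wgt)
    slices_having_nans = np.isnan(arr[-1, ...])
                                  ~~~^^^^^^^^^
IndexError: index -1 is out of bounds for axis 0 with size 0
```

View pics/s2.png

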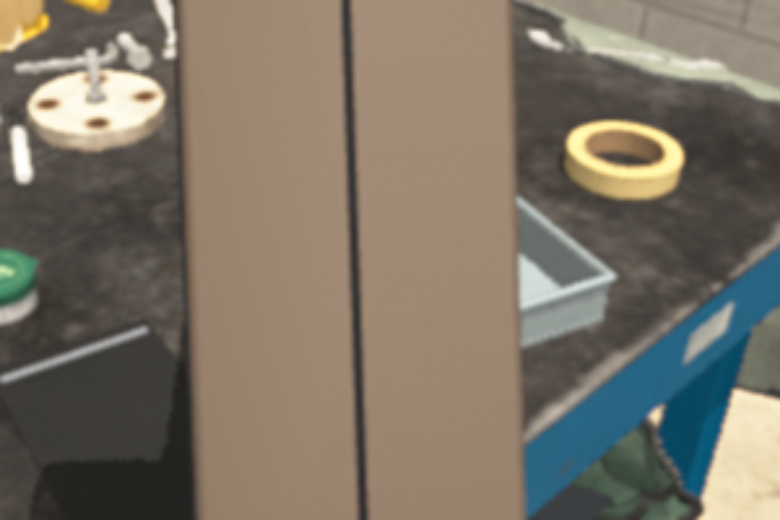

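The arm blocks the scene view, so I'll use the wrist camera. Next I lower the rim behind the bar and start rolling it over.

```bash
python3 -m pendant '[{"x":0,"y":20,"z":0,"spin":0},{"x":0,"y":45,"z":0,"spin":0},{"x":0,"y":63.5,"z":0,"spin":0},{"x":0,"y":63.5,"z":0,"spin":0},{"x":-8,"y":63.5,"z":0,"spin":0},{"x":-14,"y":61,"z":0,"spin":0},{"x":-20,"y":54,"z":0,"spin":0},{"x":-25,"y":49,"z":0,"spin":0},{"x":-30,"y":44.5,"z":0,"spin":0},{"x":-30,"y":44.5,"z":0,"spin":0}]'
python3 - <<'E'
from h import *
p,X=cloud("wrist");cv2.imwrite("pics/w3.png",p)
z=X[...,2];u=np.array([.959,-.284]);w=np.array([.284,.959]);b=np.array([.568,-.3635])
hsv=cv2.cvtColor(p,cv2.COLOR_BGR2HSV);bl=cv2.inRange(hsv,(100,120,60),(125,255,255))>0
r=np.stack([(X[...,:2]-b)@u,(X[...,:2]-b)@w,z],-1)
m=bl&(abs(r[...,1])<.05)&(abs(r[...,0])<.2)&(z>.05);q=r[m];print(m.sum(),np.percentile(q,[2,50,98],axis=0).round(4))
for lo in np.arange(-.03,.14,.01):
    k=q[(q[:,0]>lo)&(q[:,0]<lo+.01)]
    if len(k)>15: print(round(lo,3),len(k),np.percentile(k[:,2],[10,50,90]).round(4))
m=(abs(r[...,1])>.04)&(abs(r[...,1])<.07)&(abs(r[...,0])<.03)&(z>.05)&(z<.08);print("bar",np.percentile(r[m],[2,50,98],axis=0).round(4))
print(get_obs()["eef_pos"],get_obs()["ft_force"])
E
```

```text
time: 7.7
eef_pos: [0.6149, -0.3772, 0.1044]
eef_rot: [-90.0, -0.0, -16.5]
ft_force: [-0.1, -0.2, -4.5]
grip_width: 0.0492
22646 [[-0.0033 -0.0228  0.1176]
 [ 0.0356  0.0003  0.1244]
 [ 0.0762  0.0233  0.1279]]
-0.03 91 [0.24 0.24 0.24]
-0.01 1292 [0.1172 0.1182 0.1192]
0.0 2744 [0.118  0.1189 0.1197]
0.01 2613 [0.1187 0.1195 0.1203]
0.02 2484 [0.1194 0.1202 0.121 ]
0.03 3441 [0.12   0.1237 0.1254]
0.04 2825 [0.1247 0.1255 0.1263]
0.05 2670 [0.1254 0.1261 0.1269]
0.06 2549 [0.126  0.1268 0.1275]
0.07 1933 [0.1266 0.1273 0.1281]
bar [[-0.0064 -0.0687  0.0622]
 [-0.0005 -0.0401  0.067 ]
 [ 0.0068  0.0688  0.069 ]]
[ 0.61497501 -0.37709002  0.10380057] [ 0.07416134  0.30922584 -3.28297133]
```

View pics/w3.png

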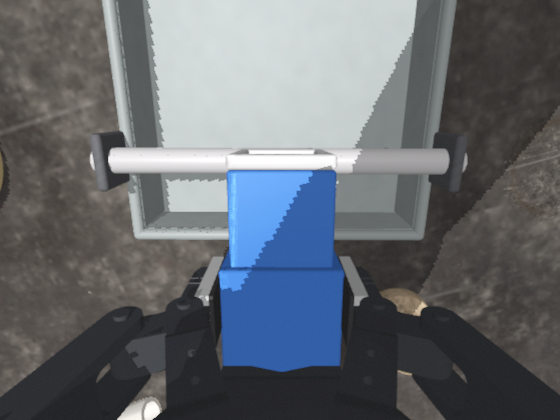

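The rim rode over the bar and the tilt is only about 4°. In the picture the rim is at (282,158), lying on the bar. I'll back off, start lower, and roll along a tighter arc.

```bash
python3 -m pendant '[{"x":0,"y":-8,"z":0,"spin":0},{"x":20,"y":-8,"z":0,"spin":0},{"x":32,"y":-8,"z":0,"spin":0},{"x":32,"y":10,"z":0,"spin":0},{"x":32,"y":25,"z":0,"spin":0},{"x":32,"y":25,"z":0,"spin":0},{"x":24,"y":25,"z":0,"spin":0},{"x":18,"y":25,"z":0,"spin":0},{"x":14,"y":22,"z":0,"spin":0},{"x":12,"y":18,"z":0,"spin":0}]'
python3 -m pendant '[{"x":-2,"y":-3,"z":0,"spin":0},{"x":-4,"y":-6,"z":0,"spin":0},{"x":-6.5,"y":-9,"z":0,"spin":0},{"x":-9,"y":-11,"z":0,"spin":0},{"x":-13,"y":-15,"z":0,"spin":0},{"x":-18,"y":-18.5,"z":0,"spin":0},{"x":-23,"y":-22,"z":0,"spin":0},{"x":-29,"y":-25,"z":0,"spin":0},{"x":-34,"y":-27,"z":0,"spin":0},{"x":-34,"y":-27,"z":0,"spin":0}]'
cat >> h.py <<'E'
U=np.array([.959,-.284]);W=np.array([.284,.959]);B=np.array([.568,-.3635])
def look(name):
    p,X=cloud("wrist");cv2.imwrite(f"pics/{name}.png",p);z=X[...,2]
    bl=cv2.inRange(cv2.cvtColor(p,cv2.COLOR_BGR2HSV),(100,120,60),(125,255,255))>0
    r=np.stack([(X[...,:2]-B)@U,(X[...,:2]-B)@W,z],-1)
    q=r[bl&(abs(r[...,1])<.03)&(abs(r[...,0])<.2)&(z>.05)&(z<.21)]
    for lo in np.arange(-.06,.14,.01):
        k=q[(q[:,0]>lo)&(q[:,0]<lo+.01)]
        if len(k)>30: print(round(lo+.005,3),len(k),np.median(k[:,2]).round(4),end=' | ')
    o=get_obs();print("\noff",((o["eef_pos"][:2]-B)@U).round(4),((o["eef_pos"][:2]-B)@W).round(4),o["eef_pos"][2].round(4),o["ft_force"].round(1))
E
python3 -c "from h import *;look('w4')"
```

```text
time: 9.0
eef_pos: [0.6289, -0.3812, 0.0864]
eef_rot: [-90.1, -0.5, -16.5]
ft_force: [6.8, -2.3, -8.8]
grip_width: 0.0491
time: 10.25
eef_pos: [0.5988, -0.3729, 0.1171]
eef_rot: [-90.2, -0.9, -16.6]
ft_force: [8.4, -1.7, -1.1]
grip_width: 0.0488
-0.015 297 0.1085 | -0.005 2306 0.1119 | 0.005 2421 0.1176 | 0.015 2566 0.1233 | 0.025 3936 0.1331 | 0.035 3632 0.1392 | 0.045 3792 0.1449 | 0.055 1195 0.1485 | 
off 0.0323 -0.0003 0.1172 [ 8.5 -2.7 -1.2]
```

View pics/w4.png

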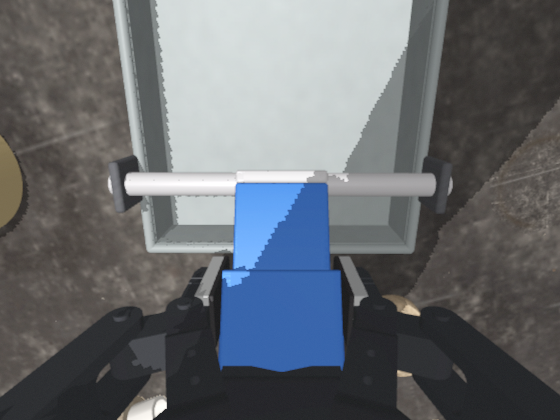

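The roll works: the tilt is now about 30°, with the rim at (282,178) against the bar and only about 9 N. I'll roll a little more, then back away and look.

```bash
python3 -m pendant '[{"x":-5,"y":-2,"z":0,"spin":0},{"x":-10,"y":-4,"z":0,"spin":0},{"x":-15,"y":-5,"z":0,"spin":0},{"x":-17,"y":-5,"z":0,"spin":0},{"x":-17,"y":-5,"z":0,"spin":0},{"x":-12,"y":-20,"z":0,"spin":0},{"x":-5,"y":-45,"z":0,"spin":0},{"x":-5,"y":-45,"z":0,"spin":0},{"x":-5,"y":-45,"z":0,"spin":0},{"x":-5,"y":-45,"z":0,"spin":0}]'
python3 -c "from h import *;look('w5')"
```

```text
time: 11.55
eef_pos: [0.5887, -0.3688, 0.1558]
eef_rot: [-89.9, 0.2, -16.5]
ft_force: [-0.4, 0.4, -4.1]
grip_width: 0.0492
-0.025 552 0.1488 | -0.015 2304 0.1522 | -0.005 2403 0.1575 | 0.005 2476 0.1628 | 0.015 3832 0.1724 | 0.025 3572 0.178 | 0.035 3747 0.1833 | 0.045 1098 0.1866 | 
off 0.0214 0.0007 0.1558 [-0.5  0.9 -3.5]
```

The tilt is about 29° after letting go of the bar. I'll rap with the rim's front edge on the upper far side of the bar, moving down and towards the mouth at about 0.22 m/s. That knocks the bolt and also turns the canister further mouth-down.

```bash
python3 -m pendant '[{"x":26,"y":0,"z":0,"spin":0},{"x":52,"y":0,"z":0,"spin":0},{"x":52,"y":0,"z":0,"spin":0},{"x":52,"y":0,"z":0,"spin":0},{"x":32.5,"y":19.5,"z":0,"spin":0},{"x":13,"y":39,"z":0,"spin":0},{"x":20,"y":25,"z":0,"spin":0},{"x":20,"y":0,"z":0,"spin":0},{"x":20,"y":0,"z":0,"spin":0},{"x":20,"y":0,"z":0,"spin":0}]'
python3 -c "from h import *;look('w6')"
```

```text
time: 12.85
eef_pos: [0.6088, -0.3752, 0.1578]
eef_rot: [-90.0, -0.0, -16.5]
ft_force: [0.3, -0.6, -5.0]
grip_width: 0.0491
-0.005 202 0.1501 | 0.005 2305 0.1532 | 0.015 2409 0.1587 | 0.025 2529 0.1641 | 0.035 3817 0.1738 | 0.045 3577 0.1797 | 0.055 3801 0.1851 | 0.065 1368 0.1887 | 
off 0.0419 0.0006 0.1567 [-0.1  0.6 -3.3]
```

View pics/w6.png

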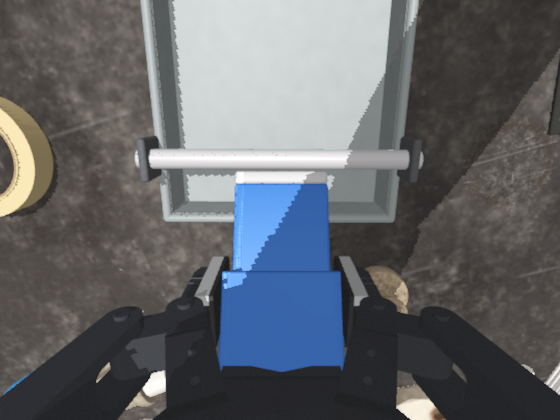

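The tilt is unchanged at 29° and the bolt is still in, so the rap was light. I'll roll further with the bar deeper on the rim face.

```bash
python3 -m pendant '[{"x":20,"y":25,"z":0,"spin":0},{"x":20,"y":57,"z":0,"spin":0},{"x":10,"y":57,"z":0,"spin":0},{"x":2,"y":56,"z":0,"spin":0},{"x":-4,"y":53,"z":0,"spin":0},{"x":-9,"y":50,"z":0,"spin":0},{"x":-14,"y":48,"z":0,"spin":0},{"x":-18,"y":46,"z":0,"spin":0},{"x":-18,"y":46,"z":0,"spin":0},{"x":-18,"y":46,"z":0,"spin":0}]'
python3 -c "from h import *;look('w7')"
```

```text
time: 14.15
eef_pos: [0.5964, -0.3725, 0.1168]
eef_rot: [-90.2, -1.0, -16.5]
ft_force: [9.3, -2.5, -1.7]
grip_width: 0.0491
-0.015 461 0.1072 | -0.005 2316 0.1109 | 0.005 2456 0.1172 | 0.015 3142 0.124 | 0.025 3678 0.1343 | 0.035 3831 0.1407 | 0.045 3827 0.1468 | 0.055 87 0.1497 | 
off 0.0298 -0.0006 0.1167 [ 9.2 -2.5 -1.8]
```

```bash
python3 -m pendant '[{"x":16,"y":0,"z":0,"spin":0},{"x":18,"y":16,"z":0,"spin":0},{"x":12,"y":18,"z":0,"spin":0},{"x":6,"y":17,"z":0,"spin":0},{"x":0,"y":15,"z":0,"spin":0},{"x":-6,"y":13,"z":0,"spin":0},{"x":-11,"y":11,"z":0,"spin":0},{"x":-15,"y":10,"z":0,"spin":0},{"x":-18,"y":10,"z":0,"spin":0},{"x":-18,"y":10,"z":0,"spin":0}]'
python3 -c "from h import *;look('w8')"
```

```text
time: 15.45
eef_pos: [0.5816, -0.3687, 0.1087]
eef_rot: [-90.3, -1.5, -16.6]
ft_force: [13.1, -2.6, 5.3]
grip_width: 0.0491
-0.015 133 0.0865 | -0.005 2459 0.0938 | 0.005 3259 0.108 | 0.015 5302 0.1269 | 0.025 5499 0.1406 | 0.035 61 0.1466 | 
off 0.0146 -0.0011 0.1087 [14.2 -2.7  5.2]
```

The tilt is now about 54°. I'll lift clear, move the lip above the bar top, and check the pose before rapping.

```bash
python3 -m pendant '[{"x":16,"y":0,"z":0,"spin":0},{"x":20,"y":-20,"z":0,"spin":0},{"x":20,"y":-50,"z":0,"spin":0},{"x":5,"y":-72,"z":0,"spin":0},{"x":-14,"y":-72,"z":0,"spin":0},{"x":-14,"y":-72,"z":0,"spin":0},{"x":-14,"y":-72,"z":0,"spin":0},{"x":-14,"y":-72,"z":0,"spin":0},{"x":-14,"y":-72,"z":0,"spin":0},{"x":-14,"y":-72,"z":0,"spin":0}]'
python3 -c "from h import *;look('w9')"
```

```text
time: 16.75
eef_pos: [0.5609, -0.3609, 0.1732]
eef_rot: [-90.0, 0.0, -16.5]
ft_force: [-0.6, -0.1, -4.7]
grip_width: 0.0493
-0.035 904 0.1545 | -0.025 2464 0.1635 | -0.015 3853 0.1774 | -0.005 4684 0.194 | 0.005 4606 0.205 | 
off -0.0076 0.0004 0.1733 [ 1.3  0.9 -4.3]
```

View pics/w9.png

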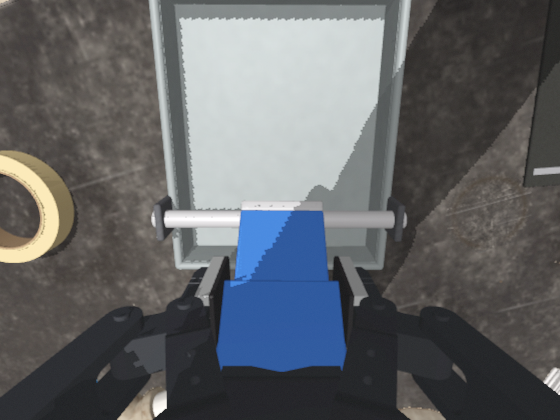

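The tilt is about 47–50°, with the rim at (282,207) just above the bar. I estimate the lip at -9 mm from the bar line and 47 mm above its top. Now I rap straight down at about 0.24 m/s.

```bash
python3 -m pendant '[{"x":10,"y":0,"z":0,"spin":0},{"x":10,"y":0,"z":0,"spin":0},{"x":10,"y":29,"z":0,"spin":0},{"x":10,"y":57,"z":0,"spin":0},{"x":10,"y":57,"z":0,"spin":0},{"x":10,"y":30,"z":0,"spin":0},{"x":10,"y":0,"z":0,"spin":0},{"x":10,"y":0,"z":0,"spin":0},{"x":10,"y":0,"z":0,"spin":0},{"x":10,"y":0,"z":0,"spin":0}]'
python3 -c "from h import *;look('w10')"
```

```text
time: 18.05
eef_pos: [0.5693, -0.363, 0.1712]
eef_rot: [-89.9, 0.2, -16.5]
ft_force: [-0.5, 0.3, -2.8]
grip_width: 0.0488
-0.025 1131 0.1535 | -0.015 2528 0.163 | -0.005 4079 0.1773 | 0.005 4823 0.1938 | 0.015 4167 0.2042 | 
off 0.0013 0.0008 0.1713 [-0.1  0.2 -2.2]
```

```bash
cat >> h.py <<'E'
def bolt(n="wrist"):
    p,X=cloud(n);z=X[...,2];r=np.stack([(X[...,:2]-B)@U,(X[...,:2]-B)@W,z],-1)
    m=(r[...,0]>-.15)&(r[...,0]<-.015)&(abs(r[...,1])<.078)&(z>.012)&(z<.05)
    print("bolt px",n,m.sum(),np.median(r[m],axis=0).round(3) if m.sum() else '', get_obs()["ft_force"].round(1))
    return p
E
python3 -c "
from h import *
bolt();cv2.imwrite('pics/w11.png',bolt('wrist'))"
```

```text
bolt px wrist 1771 [-0.086  0.013  0.021] [ 0.5  0.6 -1.9]
bolt px wrist 1768 [-0.086  0.013  0.021] [ 0.5 -0.2 -3.2]
```

View pics/w11.png

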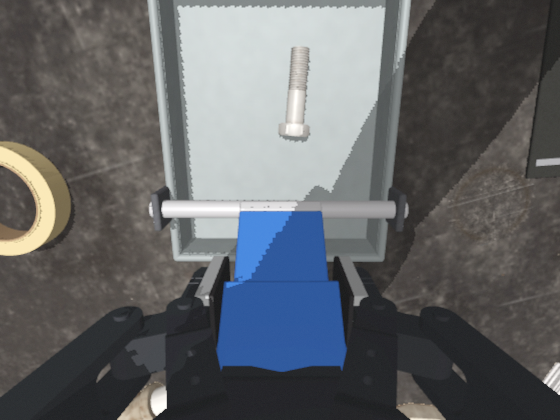

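The bolt lies in the tray at about (297,90), its whole length on the floor. Next I carry the canister to the mat.

```bash
python3 -m pendant '[{"x":-5,"y":-20,"z":0,"spin":0},{"x":-25,"y":-30,"z":35,"spin":0},{"x":-55,"y":-30,"z":80,"spin":0},{"x":-85,"y":-30,"z":125,"spin":0},{"x":-115,"y":-30,"z":170,"spin":0},{"x":-145,"y":-30,"z":215,"spin":0},{"x":-175,"y":-30,"z":260,"spin":0},{"x":-194,"y":0,"z":286,"spin":0},{"x":-194,"y":45,"z":286,"spin":0},{"x":-194,"y":85,"z":286,"spin":0}]'
python3 -m pendant '[{"x":0,"y":0,"z":0,"spin":0},{"x":0,"y":0,"z":0,"spin":0},{"x":0,"y":6,"z":0,"spin":0},{"x":0,"y":12,"z":0,"spin":0},{"x":0,"y":16,"z":0,"spin":0},{"x":0,"y":20,"z":0,"spin":0},{"x":0,"y":24,"z":0,"spin":0},{"x":0,"y":24,"z":0,"spin":0},{"x":0,"y":24,"z":0,"spin":0},{"x":0,"y":24,"z":0,"spin":0}]'
python3 -c "
from h import *
p,X=cloud('wrist');cv2.imwrite('pics/w12.png',p)
o=get_obs();print(o['eef_pos'],o['ft_force'])
b=cv2.inRange(cv2.cvtColor(p,cv2.COLOR_BGR2HSV),(100,120,60),(125,255,255))>0
c=np.array([.515,-.049]);r=np.stack([(X[...,:2]-c)@U,(X[...,:2]-c)@W,X[...,2]],-1);q=r[b&(abs(r[...,1])<.03)&(X[...,2]<.15)]
for lo in np.arange(-.15,.15,.01):
    k=q[(q[:,0]>lo)&(q[:,0]<lo+.01)]
    if len(k)>30: print(round(lo+.005,3),len(k),np.median(k[:,2]).round(4),end=' | ')
"
```

```text
time: 19.45
eef_pos: [0.4661, -0.0341, 0.0894]
eef_rot: [-90.0, -0.2, -16.4]
ft_force: [0.8, -0.2, -2.6]
grip_width: 0.0488
time: 20.7
eef_pos: [0.4656, -0.0345, 0.0647]
eef_rot: [-90.0, -0.0, -16.5]
ft_force: [0.3, 0.1, -2.3]
grip_width: 0.0489
[ 0.46557667 -0.03452452  0.0646608 ] [-0.89724402  0.26609818 -2.55736579]
-0.075 1763 0.0486 | -0.065 2690 0.0598 | -0.055 4573 0.0778 | -0.045 5151 0.0907 | -0.035 2653 0.0994 |
```

```bash
python3 -m pendant '[{"x":0,"y":8,"z":0,"spin":0},{"x":0,"y":14,"z":0,"spin":0},{"x":6,"y":15,"z":0,"spin":0},{"x":13,"y":16,"z":0,"spin":0},{"x":20,"y":18,"z":0,"spin":0},{"x":26,"y":20,"z":0,"spin":0},{"x":32,"y":23,"z":0,"spin":0},{"x":38,"y":26,"z":0,"spin":0},{"x":38,"y":26,"z":0,"spin":0},{"x":38,"y":26,"z":0,"spin":0}]'
cat >> h.py <<'E'
def mat(f):
    p,X=cloud('wrist');cv2.imwrite(f'pics/{f}.png',p)
    o=get_obs();print(o['eef_pos'],o['ft_force'])
    b=cv2.inRange(cv2.cvtColor(p,cv2.COLOR_BGR2HSV),(100,120,60),(125,255,255))>0
    c=np.array([.515,-.049]);r=np.stack([(X[...,:2]-c)@U,(X[...,:2]-c)@W,X[...,2]],-1);q=r[b&(abs(r[...,1])<.03)&(X[...,2]<.15)&(X[...,2]>.03)]
    for lo in np.arange(-.15,.15,.01):
        k=q[(q[:,0]>lo)&(q[:,0]<lo+.01)]
        if len(k)>30: print(round(lo+.005,3),len(k),np.median(k[:,2]).round(4),end=' | ')
E
python3 -c "from h import *;mat('w13')"
```

```text
time: 22.0
eef_pos: [0.5076, -0.0475, 0.0432]
eef_rot: [-90.0, -0.7, -16.5]
ft_force: [3.2, -2.9, 12.5]
grip_width: 0.0491
[ 0.50757362 -0.04743086  0.04320667] [ 3.49214931 -1.66518987 10.70329583]
-0.055 256 0.0506 | -0.045 84 0.0528 | -0.035 2220 0.0551 | -0.025 2550 0.0576 | -0.015 3514 0.0609 | -0.005 3119 0.0668 | 0.005 3056 0.0693 | 0.015 1950 0.0714 |
```

The drag works: the tilt is down to about 13°. I'll press it the rest of the way.

```bash
python3 -m pendant '[{"x":3,"y":3,"z":0,"spin":0},{"x":6,"y":6,"z":0,"spin":0},{"x":8,"y":9,"z":0,"spin":0},{"x":9,"y":12,"z":0,"spin":0},{"x":9,"y":14,"z":0,"spin":0},{"x":9,"y":14,"z":0,"spin":0},{"x":9,"y":14,"z":0,"spin":0},{"x":9,"y":14,"z":0,"spin":0},{"x":9,"y":14,"z":0,"spin":0},{"x":9,"y":14,"z":0,"spin":0}]'
python3 -c "from h import *;mat('w14')"
```

```text
time: 23.3
eef_pos: [0.5191, -0.0511, 0.0313]
eef_rot: [-90.1, -1.1, -16.5]
ft_force: [5.2, -4.2, 15.6]
grip_width: 0.049
[ 0.51912036 -0.05104539  0.03131576] [ 5.16425277 -3.59158226 15.80186137]
-0.035 2840 0.0511 | -0.025 2599 0.0511 | -0.015 2477 0.0511 | -0.005 3202 0.0513 | 0.005 2734 0.0552 | 0.015 2505 0.0552 | 0.025 2339 0.0552 | 0.035 719 0.0551 |
```

It is flat: the body top is at 0.055 all along. I'll relieve the press, open, and retreat.

```bash
python3 -m pendant '[{"x":-3,"y":-5,"z":0,"spin":0},{"x":-3,"y":-5,"z":0,"spin":0},{"x":-3,"y":-5,"z":0,"spin":0},{"x":-3,"y":-5,"z":0,"spin":0},{"x":-3,"y":-5,"z":0,"spin":0},{"x":-3,"y":-5,"z":0,"spin":0},{"x":-3,"y":-5,"z":0,"spin":0},{"x":-3,"y":-5,"z":0,"spin":0},{"x":-3,"y":-5,"z":0,"spin":0},{"x":-3,"y":-5,"z":0,"spin":0}]' 85
python3 -m pendant '[{"x":0,"y":-10,"z":0,"spin":0},{"x":0,"y":-25,"z":0,"spin":0},{"x":0,"y":-45,"z":0,"spin":0},{"x":0,"y":-70,"z":0,"spin":0},{"x":0,"y":-110,"z":0,"spin":0},{"x":0,"y":-150,"z":0,"spin":0},{"x":0,"y":-190,"z":0,"spin":0},{"x":0,"y":-200,"z":0,"spin":0},{"x":0,"y":-200,"z":0,"spin":0},{"x":0,"y":-200,"z":0,"spin":0}]'
python3 - <<'E'
from h import *
mat('w15')
p,X=cloud('top');cv2.imwrite('pics/t15.png',p);bolt('top')
p,X=cloud('wrist');z=X[...,2];b=cv2.inRange(cv2.cvtColor(p,cv2.COLOR_BGR2HSV),(100,120,60),(125,255,255))>0
print(rect(X[b&(z>.046)&(z<.07)]))
E
```

```text
time: 24.6
eef_pos: [0.5076, -0.047, 0.0295]
eef_rot: [-90.0, -0.0, -16.5]
ft_force: [0.5, -0.8, -0.2]
grip_width: 0.085
time: 25.85
eef_pos: [0.5066, -0.0467, 0.2276]
eef_rot: [-90.0, 0.2, -16.5]
ft_force: [-0.4, 1.2, -0.2]
grip_width: 0.0847
[ 0.50653515 -0.0466912   0.2273819 ] [ 0.5726838  -0.65477749  0.30114052]
-0.045 36 0.0502 | -0.035 434 0.0511 | -0.025 434 0.0512 | -0.015 428 0.0512 | -0.005 503 0.0513 | 0.005 506 0.0552 | 0.015 480 0.0552 | 0.025 456 0.0551 | 0.035 445 0.0552 | 0.045 444 0.0551 | 0.055 440 0.0551 | 0.065 415 0.0552 | 0.075 407 0.0552 | 0.085 103 0.0551 | bolt px top 275 [-0.082  0.014  0.019] [ 0.1 -0.6 -0.1]
(array([ 0.5352, -0.0563]), array([0.0504, 0.123 ]), 163.6)
```

View pics/w15.png

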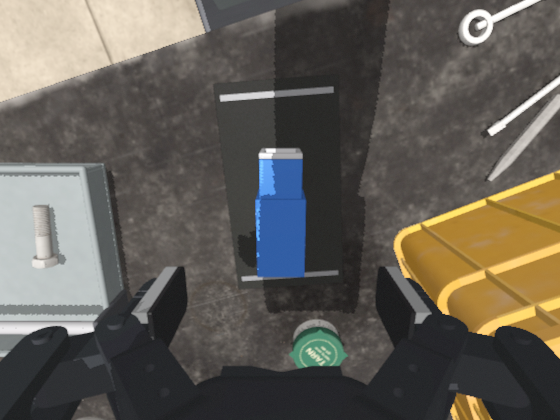

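View pics/t15.png

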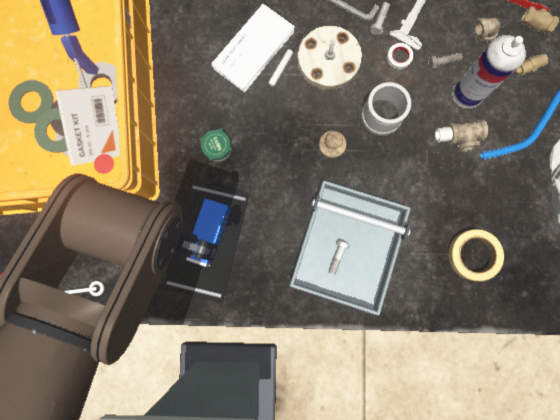

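The canister lies flat on the mat, with its body at (280,235) in the wrist view and its centre about 17 mm from the mat centre. The bolt is at (338,257) in the top view, inside the tray. The tin and knob still sit at the same pixels as at the start, and the gripper is clear.

```bash
python3 -c "
from plant import *
print(get_obs()['time'],finish_job())"
```

```text
the job is handed in; nothing more can be done
26.05 None
```

The bolt is out and lying in the tray, the empty canister is flat on the mat again, and I handed the job in at 26 s of the 54 s allowed. `finish_job` reports no verdict, so the result rests on my own checks below.

**What I did:** The tool could not tilt, so I gripped the canister by its body and pressed its rim face against the bar until it had turned about 50° mouth-down in the grip. One firm rap straight down on the bar freed the bolt. Dragging the lip across the mat turned the canister level again before I let go.

**Last checks:**
- **Bolt:** it lies in the tray about 20 mm up, roughly 85 mm to the near side of the bar.
- **Canister:** its top face is level to within about 0.1 mm, and its centre is about 17 mm from the mat's centre.
- **Gripper:** it is open and about 200 mm clear, with the force reading near zero.
- **Tin and knob:** they look unmoved in the top view; I did not measure them again.

**What went wrong or was not measured:**
- One move was refused because I had left out the spin values.
- The first attempt to turn the canister slid over the bar, and a first light rap at 29° had no visible effect.
- The arm gave several mm when pushing, so the tilt took several presses.
- I did not measure peak rap forces, nor how close the canister came to the gripper body at the steepest tilt.

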